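Seat the gear block and press the grease coupler onto its tilted nipple

TASK

Set the blue gear block flat and fully home in the matching stepped pocket of the aluminium service nest and let go of it. Then take the orange-and-black grease coupler from its parking cup by its black handle and press it squarely onto the block's tilted brass nipple until it snaps on and the red spring collar is pushed right down; finish while still gripping the coupler and holding the collar down against its spring. Leave the other things on the bench where they are.

Things in the scene. Friction and masses are not known exactly. Their poses are not given: they have to be found in the camera images.
- nest: Fixed nest, plate 12 mm thick with aluminium walls round a stepped pocket; wall tops 22 mm, pocket floor 12 mm above the bench. Origin on the bench under the centre of the pocket's wide part, z up. Pocket (mm): x -23.8..23.8, y +-26.8, then a slot to x 37.8, y +-14.8. Outside x -41..55, y +-38. The block fits one way only, axes along the nest's, origin at (0, 0, 12).
- block: Loose 0.4 kg gear block. Steel flange 12 mm thick (mm: x -22..22, y +-25; tongue x 22..36, y +-13), blue body x +-20, y +-17, z 12..34: grip across y, 34 mm. Origin: underside centre of the wide part, z up. Brass nipple leans 20 deg from vertical to the block's -x, tip at x -17, z 70. Starts flat on the bench, left or right of the nest.
- nipple: Brass nipple on the block. Origin: its axis on the blue top, (-4, 0, 34) mm in the block's frame; z along its axis, outwards. Stem 13 mm across, tapered tip at z 37.5 mm. Two sprung balls stand out 3.5 mm from the stem at z 28.5: a coupler pushed down the axis is forced past them (about 6 N) and snaps on, its mouth near z 17.
- collar (a joint): Red disc, 26 mm across, round the nipple's stem; free, its upper face is at z 17 mm of the nipple. Value: metres pushed down the axis, 0 free, 0.007 right down (face at z 10). Its spring gives 5 N at first, 14 N right down. The coupler's mouth pushes it; let go, it pushes the coupler back up.
- coupler: Loose round grease coupler, 0.2 kg, 95 mm long. Origin: centre of its mouth; z along its axis to the handle. Steel socket 30 mm across, z 0..40 mm, mouth hole 16.4 across, hollow to z 32; orange shoulder 44 across, z 40..48, for fingertips to push on; black handle 26 across, z 48..90; orange cap 22 across to 95. Starts upright, mouth down, loose in its cup.
- cup: Fixed grey parking cup for the coupler, 68 mm across at the foot, rim 52 mm across and 26 mm high, inside 37 mm across. Floor 6 mm above the bench (the coupler stands on it). Origin on the bench at its centre.
- handpiece: Bystander, to be left alone: steel dental handpiece lying down, 140 mm long. Origin at its underside.
- driver: Bystander, to be left alone: screwdriver with red handle, 150 mm long. Origin at its underside.
- oil: Bystander, to be left alone: amber oil bottle, red cap, 110 mm tall. Origin at its underside.
- dish: Bystander, to be left alone: steel bowl, 76 mm wide, 30 mm high. Origin at its underside.
- burs: Bystander, to be left alone: aluminium bur holder 70 x 40 x 22 mm with pins up to 46 mm high. Origin at its underside.
- jar: Bystander, to be left alone: white jar, 60 mm wide, 55 mm tall. Origin at its underside.
- spatula: Bystander, to be left alone: black-handled spatula, 170 mm long. Origin at its underside.
There are look-alikes about, which are no part of the job. Leave any pink look-alike of the block alone. Leave any turquoise look-alike of the coupler alone.

How it is judged:
By the outcome, as a careful person would: the job done as asked, in the order asked, and still so for the second after the job is handed in, while the arm keeps its last pose, push and grip.
It also fails if it takes over 48 s, if anything falls off the work surface, if the arm or the gripper's body presses on something with over 40 N, if the wrist force passes 120 N, or if a joint passes its speed limit or range.

ROBOT

A 6-joint arm with a two-finger parallel gripper is mounted at the origin on the work surface. World frame = base frame: x ahead of the robot, y to its left, z up, the work surface at z = 0. Lengths are in mm, angles in rad, forces in N, time in s.
With the tool pointing down it reaches from about 350 to 775 mm from the base axis. Payload 7.3 kg.
Tool frame: the origin (TCP) lies between the finger pads; the fingertips stand 22 mm ahead of it and the grasp point (between the pads) lies 3 mm ahead of it (nose_length is the distance from the TCP to the fingertips, in mm); z points along the fingers, y is the direction in which the jaws open and shut (so a half turn about z gives the same grasp; the last joint's range is limited). The gripper opens to 92 mm and grips with 3 to 60 N. Pads are 19 mm wide; open, the fingers measure 130 mm over their backs; the gripper's body (75 mm by 190 mm) begins 47 mm behind the grasp point.
Start: joints at [-1.453, 0.342, 1.524, -0, 1.275, -0.146], TCP at [136.916, -506.85, 248.741] pointing down, gripper open.
Joint ranges: [-2.53, 2.53], [-0.77, 2.02], [0.04, 2.7], [-1, 4.14], [0.28, 2.66], [-3.11, 3.11]. Speed limits (rad/s): [2.57, 2.57, 3.14, 3.14, 3.14, 3.14].

INTERFACE

Orientations are given as [roll, pitch, yaw] about the fixed x, y, z axes, in that order (R = Rz(yaw) Ry(pitch) Rx(roll)).
In Python, from plant import get_obs, capture, close_job, nose_length gives the robot as it stands.
- The arm moves only by the tool step_arm, never from a script. Its argument "increments" is text: rows parted by semicolons, each of 7 numbers parted by spaces: the turn, a rotation vector about the tool's x, y, z in rad, then the shift along the tool's x, y, z in mm, then the opening, from -1 (shut) to 1 (fully open). A call has 1 to 20 rows; each row is the pose to reach, as a shift and turn from the pose commanded when the call began, along the tool's axes at that moment; what a row does not reach only later rows make up. A row lasts 1/8 s, in which the tool goes at most 62.5 mm and 10.7 degrees, less where a joint would pass 70% of its speed; a pose out of reach is approached as far as the arm can. A call with a gripper value outside its range is refused whole. The fingers move at their own pace and stop on an object; the grip force is fixed at half the most. Time passes only in rows, so rows that repeat a pose let the fingers close. It gives the time, the measured TCP pose, the force and the opening at its end, in the units of the state.
- get_obs(): the state, without advancing time (a new reading comes with each control period).
- capture(name): name is "scene" or "side" or "wrist"; returns a dict with "frame" (384x512x3 uint8, red, green, blue), "K" (3x3 intrinsics, pixels), "extrinsics" (4x4, takes a point from world to camera coordinates); the wrist camera has in their place "tool_from_camera" (4x4, takes a point from camera to tool coordinates, whose origin is the TCP and whose axes are the flange's). Camera axes: x right, y down, z forward; pixel columns grow to the right and rows downward; lengths in mm; the calibration is good to about 2 mm. A picture is of the moment at which its call begins: read the wrist's pose just before it. There is no depth.
- close_job(): hands the job in, once; it reports no verdict.
The state is a dict: "time": time; "joint_positions": joint angles; "dq": joint speeds; "tau": joint torques, N m; "tool_pos": TCP position; "tcp_rot": TCP orientation; "contact_force": force on the tool from outside, world axes, zero at the start; "moment": the same for the moment, N m; "grip_width": finger opening in mm.
Only numpy, scipy, OpenCV 4.12 (cv2) and the standard library are available. Lean on these libraries where they do the work, as an engineer would, in place of code of your own. Each camera call takes 0.05 s, during which the arm holds its last target.

## Working session

There is one attempt and no reset: what is moved stays moved. The work goes in short steps, Python scripts to look and compute and a tool call to move; the robot and the scene stay as the last step left them, time stands still between calls to the robot, and variables do not carry over. Pictures are saved under pics/ and viewed, and the job is handed in when it is done.

Besides the shell and the picture viewer there is one more tool, called as name(argument=value, ...), one argument or row to a line, values as JSON. step_arm: Moves the arm, as the interface text tells. Its arguments: {"type":"object","properties":{"increments":{"type":"string"}},"required":["increments"]}

```bash
ls; mkdir -p pics
python3 - <<'E'
from plant import *
import cv2
o=get_obs();print(o)
for n in ["scene","side","wrist"]:
    c=capture(n);cv2.imwrite(f"pics/{n}0.png",c["frame"][:,:,::-1]);print(n,c["K"].tolist(),[ (k,v.round(3).tolist()) for k,v in c.items() if k in("extrinsics","tool_from_camera")])
print(nose_length)
E
```

```text
pics
{'time': 0.0, 'joint_positions': array([-1.45300203e+00,  3.42674712e-01,  1.52499987e+00, -1.71195560e-05,
        1.27539116e+00, -1.46038333e-01]), 'dq': array([-2.35225245e-06,  4.01410539e-04,  1.42194668e-04, -9.88065322e-04,
        4.40622500e-04,  1.01936837e-04]), 'tau': array([-4.38348679e-04, -4.31243920e+01, -2.44222856e+01,  7.18801282e-02,
        5.60044439e-02, -1.52467323e-04]), 'tool_pos': array([ 136.86465434, -506.46711447,  248.07583845]), 'tcp_rot': array([-3.14013286e+00, -1.98167583e-04,  2.63837484e-01]), 'contact_force': array([-0.32784576, -0.5570766 , -0.55704872]), 'moment': array([-0.0018912 , -0.00437277,  0.0015537 ]), 'grip_width': 91.82424658677085}
scene [[471.49138731544747, 0.0, 250.83547015546768], [0.0, 471.49138731544747, 191.43933933188814], [0.0, 0.0, 1.0]] [('extrinsics', [[-0.862, 0.507, 0.011, 505.379], [0.432, 0.745, -0.509, -158.296], [-0.266, -0.434, -0.861, 1448.345], [0.0, 0.0, 0.0, 1.0]])]
side [[455.70566216435486, 0.0, 257.46253940913306], [0.0, 455.70566216435486, 184.38514141513375], [0.0, 0.0, 1.0]] [('extrinsics', [[-0.807, -0.589, 0.026, 362.556], [-0.315, 0.394, -0.864, 262.594], [0.499, -0.705, -0.503, 941.248], [0.0, 0.0, 0.0, 1.0]])]
wrist [[266.5010125123843, 0.0, 253.23795199228942], [0.0, 266.5010125123843, 190.6805506491517], [0.0, 0.0, 1.0]] [('tool_from_camera', [[0.0, -0.954, -0.3, 79.747], [1.0, -0.0, 0.001, 0.318], [-0.001, -0.3, 0.954, -135.764], [0.0, 0.0, 0.0, 1.0]])]
22.0
```

View pics/scene0.png

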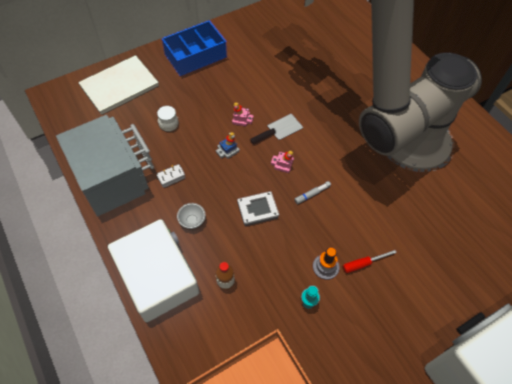

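View pics/side0.png

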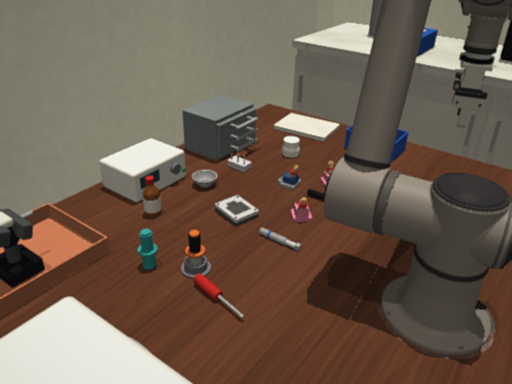

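View pics/wrist0.png

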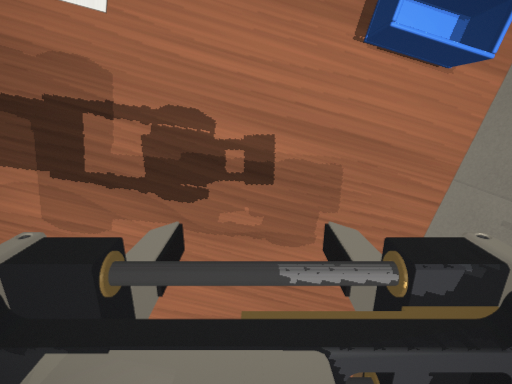

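The scene view shows the block at about (228,147), the nest at (258,208), and the coupler in its cup at (327,262). The pink look-alikes are at (242,115) and (283,160), and the turquoise one is at (311,297).

```bash
cat > h.py <<'E'
from plant import *
import numpy as np, cv2
from scipy.spatial.transform import Rotation as R
def toolT(o=None):
    o=o or get_obs(); T=np.eye(4);T[:3,:3]=R.from_euler('xyz',o["tcp_rot"]).as_matrix();T[:3,3]=o["tool_pos"];return T
def snap(n,fn=None):
    o=get_obs();c=capture(n)
    if n=="wrist": W=toolT(o)@c["tool_from_camera"]
    else: W=np.linalg.inv(c["extrinsics"])
    c["W"]=W
    if fn: cv2.imwrite(fn,c["frame"][:,:,::-1])
    np.savez("last_%s.npz"%n,frame=c["frame"],K=c["K"],W=W)
    return c
def load(n):
    d=np.load("last_%s.npz"%n);return {k:d[k] for k in d}
def ray(c,uv):
    d=c["W"][:3,:3]@np.linalg.inv(c["K"])@np.array([uv[0],uv[1],1.]);return c["W"][:3,3],d/np.linalg.norm(d)
def onz(c,uv,z):
    p,d=ray(c,uv);return p+d*(z-p[2])/d[2]
def tri(obs):
    A=np.zeros((3,3));b=np.zeros(3)
    for c,uv in obs:
        p,d=ray(c,uv);M=np.eye(3)-np.outer(d,d);A+=M;b+=M@p
    x=np.linalg.solve(A,b);return x,[float(np.linalg.norm((np.eye(3)-np.outer(ray(c,u)[1],ray(c,u)[1]))@(x-ray(c,u)[0]))) for c,u in obs]
def proj(c,X):
    q=np.linalg.inv(c["W"])@np.append(X,1);q=c["K"]@q[:3];return q[:2]/q[2]
E
python3 - <<'E'
from h import *
s=snap("scene");d=snap("side")
for nm,uv,z in [("block",(228,147),20),("pink1",(242,117),20),("pink2",(283,162),20),("nest",(258,208),22),("cup",(327,266),10),("coupcap",(331,253),100),("oil",(225,280),0),("driverL",(347,268),10),("turq",(311,303),0),("handp",(300,200),8),("spat",(253,138),5),("jar",(168,120),50),("spat2",(300,125),3)]:
    print(nm,onz(s,uv,z).round(0))
for c,n,(u,v) in((s,"s",(250,190)),(d,"d",(250,200))):
    cv2.imwrite(f"pics/z{n}.png",cv2.resize(c["frame"][v-90:v+110,u-100:u+110,::-1],None,fx=3.6,fy=2.9,interpolation=cv2.INTER_CUBIC)[:600,:800])
E
```

```text
block [ 517. -252.   20.]
pink1 [ 424. -330.   20.]
pink2 [ 405. -124.   20.]
nest [547. -29.  22.]
cup [476. 203.  10.]
coupcap [481. 203. 100.]
oil [722.  99.   0.]
driverL [435. 234.  10.]
turq [565. 261.   0.]
handp [427.   2.   8.]
spat [ 430. -253.    5.]
jar [ 634. -409.   50.]
spat2 [ 277. -224.    3.]
```

View pics/zs.png

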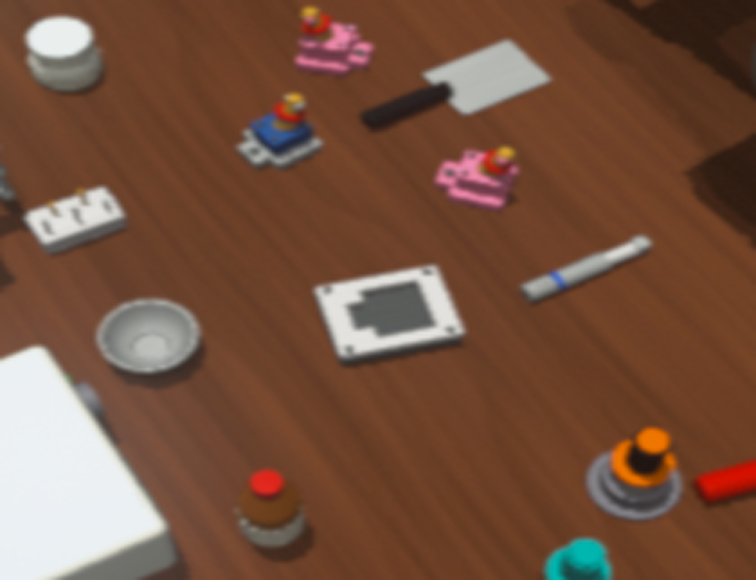

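View pics/zd.png

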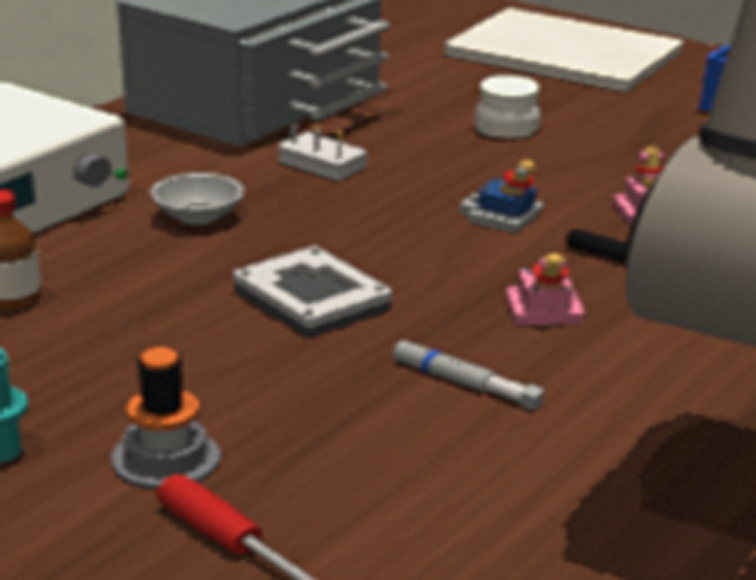

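step_arm(
  increments="0 0 0.264 391 -171 0 1;0 0 0.264 391 -171 0 1;0 0 0.264 391 -171 0 1;0 0 0.264 391 -171 0 1;0 0 0.264 391 -171 0 1;0 0 0.264 391 -171 0 1;0 0 0.264 391 -171 0 1;0 0 0.264 391 -171 0 1;0 0 0.264 391 -171 0 1;0 0 0.264 391 -171 0 1",
)

```text
time: 1.5
tool_pos: [468.9, -240.8, 248.7]
tcp_rot: [3.141, 0.0, -0.002]
contact_force: [-0.0, 0.6, -0.6]
grip_width: 91.6
```

Run:
```python
from h import *
c=snap("wrist","pics/w1.png");o=get_obs();print(o["time"],o["tool_pos"],o["tcp_rot"],o["dq"].round(3),o["contact_force"])
```

```text
1.55 [ 468.92409464 -240.84234488  248.787913  ] [ 3.14139377e+00  1.62226929e-04 -2.23513361e-03] [ 0.     0.001 -0.003  0.003 -0.002 -0.   ] [ 0.44089023 -0.08461081 -0.22568708]
```

View pics/w1.png

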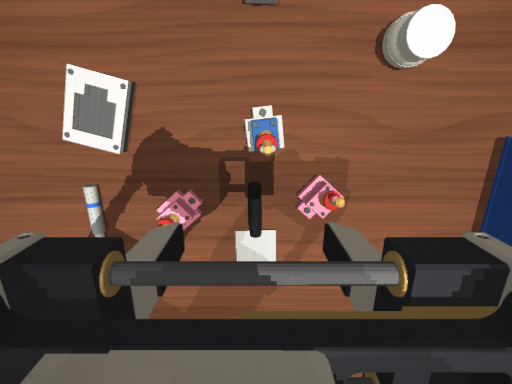

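Run:
```python
from h import *
c=load("wrist");f=c["frame"][:,:,::-1]
a=cv2.resize(f[95:165,235:300],None,fx=6,fy=6,interpolation=cv2.INTER_CUBIC)
b=cv2.resize(f[60:160,55:140],None,fx=4.2,fy=4.2,interpolation=cv2.INTER_CUBIC)
cv2.imwrite("pics/z1.png",np.hstack([a[:420],b[:420,:357]]))
hsv=cv2.cvtColor(f,cv2.COLOR_BGR2HSV);s,v=hsv[...,1],hsv[...,2]
m=((s<60)&(v>130)).astype(np.uint8)
def quad(roi):
    x,y,w,h=roi;mm=np.zeros_like(m);mm[y:y+h,x:x+w]=m[y:y+h,x:x+w]
    cs=cv2.findContours(mm,cv2.RETR_EXTERNAL,cv2.CHAIN_APPROX_NONE)[0];k=max(cs,key=cv2.contourArea)
    return k
k=quad((55,55,90,110));print(cv2.contourArea(k));print(cv2.approxPolyDP(k,5,True)[:,0].tolist())
k=quad((235,95,60,70));print(cv2.contourArea(k));print(cv2.approxPolyDP(k,2,True)[:,0].tolist())
```

```text
4485.0
[[66, 64], [62, 138], [119, 153], [128, 80]]
523.0
[[271, 105], [253, 107], [253, 117], [244, 120], [249, 150], [253, 150], [250, 121], [268, 117], [277, 118], [279, 145], [283, 147], [281, 115], [273, 116]]
```

View pics/z1.png

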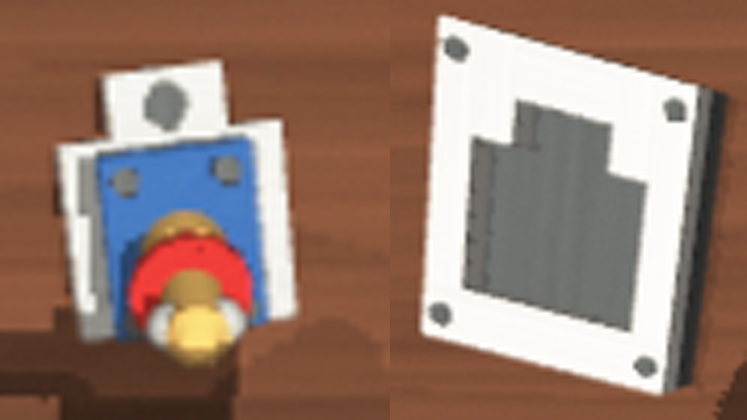

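```bash
cat >> h.py <<'E'
def rigid2(P,Q):
    P=np.array(P,float);Q=np.array(Q,float);pm=P.mean(0);qm=Q.mean(0);H=(P-pm).T@(Q-qm)
    th=np.arctan2(H[0,1]-H[1,0],H[0,0]+H[1,1]);r=np.array([[np.cos(th),-np.sin(th)],[np.sin(th),np.cos(th)]])
    t=qm-r@pm;res=(r@P.T).T+t-Q;return th,t,res
E
python3 - <<'E'
from h import *
c=load("wrist")
z=lambda x,y,s,u,v:((x+.5)/s-.5+u,(y+.5)/s-.5+v)
B=[(103,75,36,13),(220,60,36,-13),(283,120,22,-25),(297,315,-22,-25),(80,340,-22,25),(55,147,22,25)]
# image right = tool y = world -y
Q=[onz(c,z(a,b,6,235,95),12)[:2] for a,b,_,_ in B];th,t,r=rigid2([p[2:] for p in B],Q);print("block",th,t,r.round(1).tolist())
Q=[onz(c,z(a,b,6,235,95),34)[:2] for a,b in((97,155),(250,135))];print(Q)
N=[(440-390,15,55,38),(697-390,88,55,-38),(662-390,393,-41,-38),(422-390,332,-41,38)]
Q=[onz(c,z(a,b,4.2,55,60),22)[:2] for a,b,_,_ in N];th,t,r=rigid2([p[2:] for p in N],Q);print("nest",th,t,r.round(1).tolist())
P=[(515,100,37.8,14.8),(611,123,37.8,-14.8),(608,172,23.8,-14.8),(645,183,23.8,-26.8),(472,137,23.8,26.8)]
Q=[onz(c,z(a-390,b,4.2,55,60),22)[:2] for a,b,_,_ in P];th,t,r=rigid2([p[2:] for p in P],Q);print("pocket",th,t,r.round(1).tolist())
E
```

```text
block 0.11390632693941984 [ 514.46081256 -257.34423834] [[-0.0, -0.1], [-0.2, -0.0], [0.1, 0.8], [-0.0, 0.4], [-0.0, -0.4], [0.2, -0.7]]
[array([ 532.57359698, -238.94613244]), array([ 536.6023918 , -271.31382972])]
nest -0.26448882908395827 [538.22654836 -33.26940381] [[0.2, 0.1], [0.4, -0.4], [-0.4, 0.2], [-0.2, -0.0]]
pocket -0.2534327525414422 [537.71434405 -33.03039752] [[0.3, 0.6], [-0.6, -0.3], [-0.1, -0.0], [0.1, -0.8], [0.2, 0.6]]
```

step_arm(
  increments="0 0 -0.116 45.6 16.5 60 1;0 0 -0.116 45.6 16.5 110 1;0 0 -0.116 45.6 16.5 138.8 1;0 0 -0.116 45.6 16.5 138.8 1;0 0 -0.116 45.6 16.5 138.8 1;0 0 -0.116 45.6 16.5 138.8 1",
)

```text
time: 2.3
tool_pos: [516.1, -257.2, 112.0]
tcp_rot: [3.139, -0.003, 0.115]
contact_force: [-0.3, -0.2, 0.1]
grip_width: 92.1
```

Run:
```python
from h import *
c=snap("wrist","pics/w2.png");o=get_obs();print(o["time"],o["tool_pos"],o["tcp_rot"],o["dq"].round(3),o["contact_force"])
```

```text
2.35 [ 516.02322476 -256.98397049  111.76439713] [ 3.13934750e+00 -2.53815665e-03  1.15480902e-01] [ 0.002  0.004  0.009 -0.002 -0.004  0.001] [-0.92453939 -0.85309328  0.23979337]
```

View pics/w2.png

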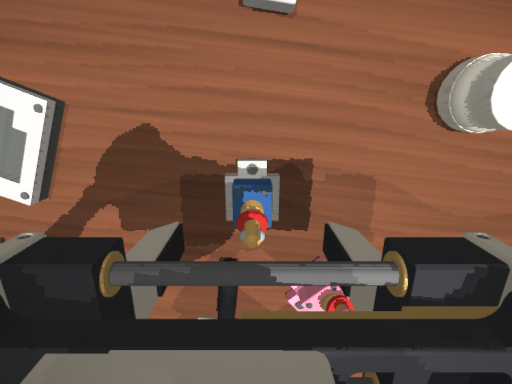

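Run:
```python
from h import *
c=load("wrist")
for uv in[(230,259),(315,262),(290,295)]:
  print(onz(c,uv,12))
for uv in[(225,175),(279,175),(238,162),(267,162)]: print(onz(c,uv,12))
```

```text
[ 448.08365407 -242.62452346   12.        ]
[ 454.32993465 -328.40364931   12.        ]
[ 412.11743234 -309.44115892   12.        ]
[ 534.23199318 -230.32699301   12.        ]
[ 539.84288843 -279.17517878   12.        ]
[ 547.51704589 -240.90100362   12.        ]
[ 550.49145976 -266.74942133   12.        ]
```

step_arm(
  increments="0 0 0 -1 0 50 1;0 0 0 -1 0 72 1;0 0 0 -1 0 75 1;0 0 0 -1 0 75 1;0 0 0 -1 0 75 1",
)

```text
time: 2.98
tool_pos: [515.2, -257.0, 36.4]
tcp_rot: [3.14, -0.002, 0.116]
contact_force: [-0.2, -0.2, 0.1]
grip_width: 91.6
```

step_arm(
  increments="0 0 0 0 0 0 -1;0 0 0 0 0 0 -1;0 0 0 0 0 0 -1;0 0 0 0 0 0 -1;0 0 0 0 0 0 -1;0 0 0 0 0 0 -1",
)

```text
time: 3.72
tool_pos: [514.4, -256.5, 34.9]
tcp_rot: [3.142, 0.0, 0.116]
contact_force: [0.4, 0.1, -0.4]
grip_width: 36.4
```

Run:
```python
from h import *
o=get_obs();print(o)
```

```text
{'time': 3.725, 'joint_positions': array([-5.95769076e-01,  6.76040102e-01,  1.62091577e+00, -1.03343444e-04,
        8.44682232e-01,  8.59271246e-01]), 'dq': array([ 0.00115006, -0.00058508, -0.0002368 ,  0.00085305,  0.00041631,
       -0.00084347]), 'tau': array([ 5.03537703e-04, -5.25832701e+01, -1.77598464e+01,  6.00176607e-02,
       -3.68196715e-02,  8.26496853e-05]), 'tool_pos': array([ 514.39475463, -256.45617365,   34.85868726]), 'tcp_rot': array([3.14156381e+00, 8.48824310e-05, 1.15824622e-01]), 'contact_force': array([ 0.42521838,  0.0721084 , -0.41478011]), 'moment': array([ 0.02426941, -0.02796032,  0.0200823 ]), 'grip_width': 36.38108454007468}
```

step_arm(
  increments="0 0 0 0 0 0 -1;0 0 0 0 0 0 -1",
)

```text
time: 3.98
tool_pos: [514.4, -256.4, 34.9]
tcp_rot: [3.142, 0.0, 0.116]
contact_force: [-0.1, -0.3, -0.2]
grip_width: 33.9
```

step_arm(
  increments="0 0 0 0 0 -15 -1;0 0 0 0 0 -35 -1;0 0 0 0 0 -75 -1;0 0 0 0 0 -95 -1;0 0 0 0 0 -95 -1;0 0 0 0 0 -95 -1",
)

```text
time: 4.72
tool_pos: [513.7, -256.0, 129.0]
tcp_rot: [-3.14, 0.002, 0.116]
contact_force: [-0.5, 0.3, -5.9]
grip_width: 33.9
```

Run:
```python
from h import *
c=snap("wrist","pics/w3.png");o=get_obs();print(o["time"],o["tool_pos"],o["tcp_rot"],o["contact_force"],o["grip_width"])
```

```text
4.775 [ 513.59375297 -255.92144973  128.64079885] [-3.13987729e+00  2.10101030e-03  1.15795508e-01] [ 0.0494197   0.60640981 -5.20362541] 33.62593123586899
```

View pics/w3.png

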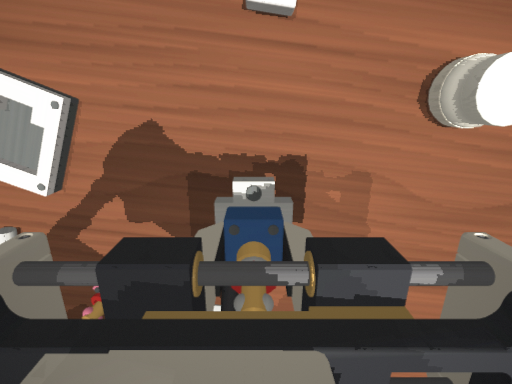

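Run:
```python
from h import *
c=load("wrist");T=toolT();f=c["frame"][:,:,::-1]
a=cv2.resize(f[165:265,200:310],None,fx=6,fy=6,interpolation=cv2.INTER_CUBIC);cv2.imwrite("pics/z3.png",a)
print(T.round(3))
```

```text
[[ 9.93000e-01  1.16000e-01 -2.00000e-03  5.13594e+02]
 [ 1.16000e-01 -9.93000e-01  1.00000e-03 -2.55921e+02]
 [-2.00000e-03 -2.00000e-03 -1.00000e+00  1.28641e+02]
 [ 0.00000e+00  0.00000e+00  0.00000e+00  1.00000e+00]]
```

View pics/z3.png

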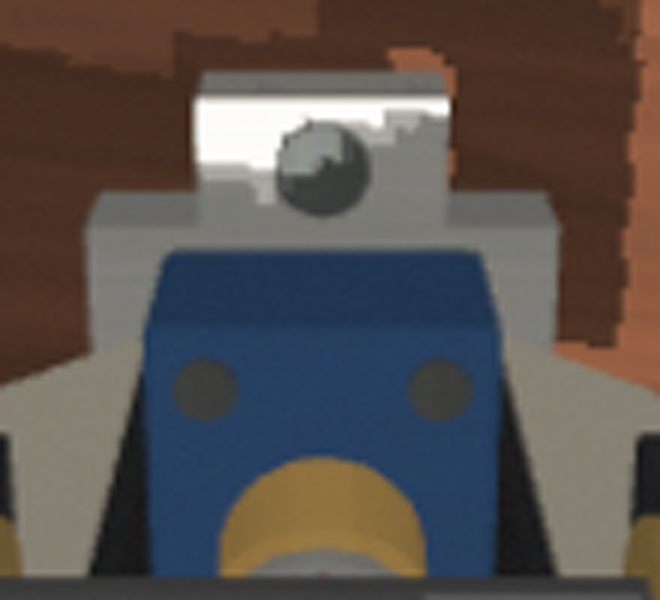

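Run:
```python
from h import *
c=load("wrist");o=get_obs()
Tc=np.linalg.inv(toolT(o))@c["W"]
ct={"K":c["K"],"W":Tc}
P=[(197,97,36,13,12),(449,97,36,-13,12),(87,228,22,25,12),(557,228,22,-25,12),(145,327,20,17,34),(499,327,20,-17,34)]
uv=[((a+.5)/6-.5+200,(b+.5)/6-.5+165) for a,b,*_ in P]
for (a,b,x,y,z),q in zip(P,uv):
    print((x,y,z),onz(ct,q,34.9-z).round(2))
# PnP: block pose in camera
ok,rv,tv=cv2.solvePnP(np.array([p[2:] for p in P],float),np.array(uv),c["K"],None)
B=np.eye(4);B[:3,:3]=cv2.Rodrigues(rv)[0];B[:3,3]=tv[:,0];print((Tc@B).round(3))
```

```text
(36, 13, 12) [ 36.45 -12.07  22.9 ]
(36, -13, 12) [36.44 13.9  22.9 ]
(22, 25, 12) [ 22.12 -24.03  22.9 ]
(22, -25, 12) [22.09 25.66 22.9 ]
(20, 17, 34) [ 20.32 -15.68   0.9 ]
(20, -17, 34) [20.3  17.22  0.9 ]
[[ 1.0000e+00  0.0000e+00 -8.0000e-03 -1.7900e-01]
 [ 0.0000e+00 -1.0000e+00 -3.0000e-03  8.7400e-01]
 [-8.0000e-03  3.0000e-03 -1.0000e+00  3.6831e+01]
 [ 0.0000e+00  0.0000e+00  0.0000e+00  1.0000e+00]]
```

step_arm(
  increments="0 0 0.1 -3 -30 -20 -1;0 0 0.2 -8 -80 -20 -1;0 0 0.3 -15 -130 -20 -1;0 0 0.374 -15 -180 -20 -1;0 0 0.374 -15 -225 -20 -1;0 0 0.374 -15 -245 -20 -1;0 0 0.374 -15 -245 -20 -1;0 0 0.374 -15 -245 -20 -1;0 0 0.374 -15 -245 -20 -1",
)

```text
time: 5.9
tool_pos: [471.3, -15.7, 149.6]
tcp_rot: [3.141, 0.0, -0.259]
contact_force: [-0.2, -0.4, -4.8]
grip_width: 33.8
```

Run:
```python
from h import *
c=snap("wrist","pics/w4.png");o=get_obs();print(o["time"],o["tool_pos"],o["tcp_rot"],o["contact_force"],o["grip_width"])
np.save("T4.npy",toolT(o))
f=c["frame"][:,:,::-1];cv2.imwrite("pics/z4.png",cv2.resize(f[60:260,150:350],None,fx=3,fy=3,interpolation=cv2.INTER_CUBIC))
```

```text
5.95 [471.2864491  -15.68002224 149.68243039] [ 3.14135561e+00  2.41757680e-04 -2.59506000e-01] [-0.06827364 -0.30449059 -5.16888971] 33.727538880736205
```

View pics/z4.png

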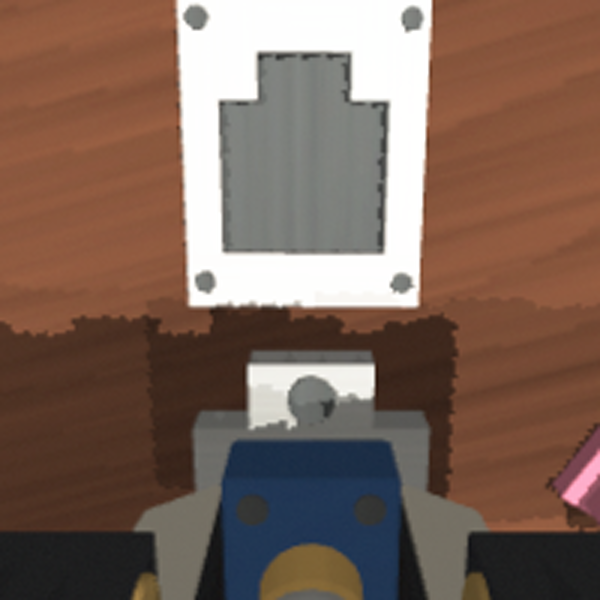

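Run:
```python
from h import *
c=load("wrist");T=np.load("T4.npy");Tc=np.linalg.inv(T)@c["W"]
z=lambda a,b:((a+.5)/3-.5+150,(b+.5)/3-.5+60)
P=[(259,53,37.8,14.8),(350,53,37.8,-14.8),(350,101,23.8,-14.8),(388,101,23.8,-26.8),(385,251,-23.8,-26.8),(223,251,-23.8,26.8),(220,101,23.8,26.8),(259,101,23.8,14.8),(190,305,-41,38),(418,305,-41,-38)]
def rep(P,cc,zz):
    Q=[onz(cc,z(a,b),zz)[:2] for a,b,*_ in P]
    return rigid2([p[2:4] for p in P],Q)
th,t,r=rep(P,c,22);print("nest world",th,t,r.round(1).tolist())
print("tool", (np.linalg.inv(T)@[*t,12,1]).round(2))
B=[(247,364,36,13),(376,364,36,-13),(194,434,22,25),(429,434,22,-25)]
th,t,r=rep(B,c,T[2,3]-22.9);print("block world",th,t,r.round(1).tolist());print("tool",(np.linalg.inv(T)@[*t,0,1]).round(2))
```

```text
nest world -0.261911733314702 [538.12802761 -32.73173   ] [[0.9, 0.8], [0.4, -1.0], [0.2, -0.7], [0.1, -0.9], [-1.2, -0.1], [-0.9, 0.5], [0.6, 0.6], [0.6, 0.7], [-0.3, -0.0], [-0.5, 0.1]]
tool [ 69.01  -0.7  137.67   1.  ]
block world -0.25996231852174856 [470.95526232 -16.97467977] [[-0.7, -0.1], [-0.6, 0.4], [0.7, 0.0], [0.6, -0.3]]
tool [5.0000e-02 1.3000e+00 1.4968e+02 1.0000e+00]
```

step_arm(
  increments="0 0 0.002 30 -1.7 0 -1;0 0 0.002 68.9 -1.7 20 -1;0 0 0.002 68.9 -1.7 60 -1;0 0 0.002 68.9 -1.7 86 -1;0 0 0.002 68.9 -1.7 86 -1;0 0 0.002 68.9 -1.7 86 -1;0 0 0.002 68.9 -1.7 86 -1",
)

```text
time: 6.82
tool_pos: [539.2, -31.1, 65.4]
tcp_rot: [-3.142, -0.003, -0.26]
contact_force: [-0.4, -0.2, -5.7]
grip_width: 33.9
```

Run:
```python
from h import *
c=snap("wrist","pics/w5.png");o=get_obs();print(o["time"],o["tool_pos"],o["tcp_rot"],o["contact_force"],o["grip_width"])
np.save("T5.npy",toolT(o))
f=c["frame"][:,:,::-1];cv2.imwrite("pics/z5.png",cv2.resize(f[140:280,170:340],None,fx=4,fy=4,interpolation=cv2.INTER_CUBIC))
```

```text
6.875 [539.05664396 -31.01178275  65.24075684] [-3.14154205e+00 -2.64162513e-03 -2.60264643e-01] [ 0.53916831 -0.53655868 -5.5872768 ] 33.739081911043826
```

View pics/z5.png

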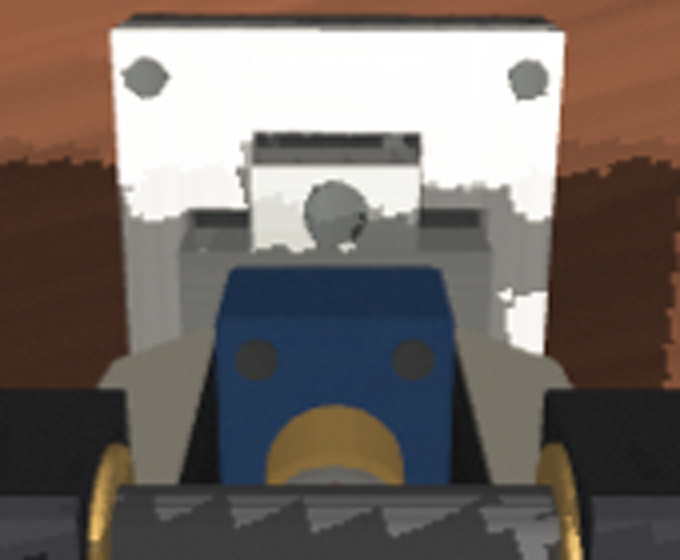

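Run:
```python
from h import *
c=load("wrist");T=np.load("T5.npy");I=np.linalg.inv(T)
z=lambda a,b:((a+.5)/4-.5+170,(b+.5)/4-.5+140)
for n,zz,P in(("nestouter",22,[(112,30),(564,30)]),("slotend",22,[(254,133),(420,133)]),("wide",22,[(181,211),(489,211)]),("blk tongue",T[2,3]-22.9,[(252,165),(421,165)]),("blk wide",T[2,3]-22.9,[(179,250),(491,250)]),("blue",T[2,3]-.9,[(217,318),(455,318)])):
    print(n,[(I@[*onz(c,z(*p),zz),1])[:2].round(1).tolist() for p in P])
```

```text
nestouter [[54.7, -36.0], [54.7, 39.8]]
slotend [[37.0, -12.6], [37.0, 16.0]]
wide [[22.9, -25.8], [22.9, 28.5]]
blk tongue [[36.8, -11.5], [36.8, 14.6]]
blk wide [[22.9, -23.4], [22.9, 26.0]]
blue [[20.8, -15.2], [20.8, 18.0]]
```

step_arm(
  increments="0 0 0 -1.2 0.3 0 -1;0 0 0 -1.2 0.3 4 -1;0 0 0 -1.2 0.3 8 -1;0 0 0 -1.2 0.3 12 -1;0 0 0 -1.2 0.3 14 -1;0 0 0 -1.2 0.3 16 -1;0 0 0 -1.2 0.3 16 -1",
)

```text
time: 7.75
tool_pos: [536.9, -30.7, 47.8]
tcp_rot: [3.141, 0.0, -0.26]
contact_force: [-0.4, -1.1, -4.7]
grip_width: 33.6
```

Run:
```python
from h import *
o=get_obs();print(o["time"],o["tool_pos"],o["tcp_rot"],o["contact_force"],o["moment"],o["grip_width"])
c=snap("wrist","pics/w6.png");f=c["frame"][:,:,::-1];cv2.imwrite("pics/z6.png",cv2.resize(f[140:280,170:340],None,fx=4,fy=4,interpolation=cv2.INTER_CUBIC))
```

```text
7.75 [536.94004124 -30.74930578  47.75395327] [ 3.14146112e+00  2.62519645e-04 -2.60178752e-01] [-0.38498498 -1.09519045 -4.74642206] [ 0.04047724 -0.0093194  -0.05858895] 33.566228116534866
```

View pics/z6.png

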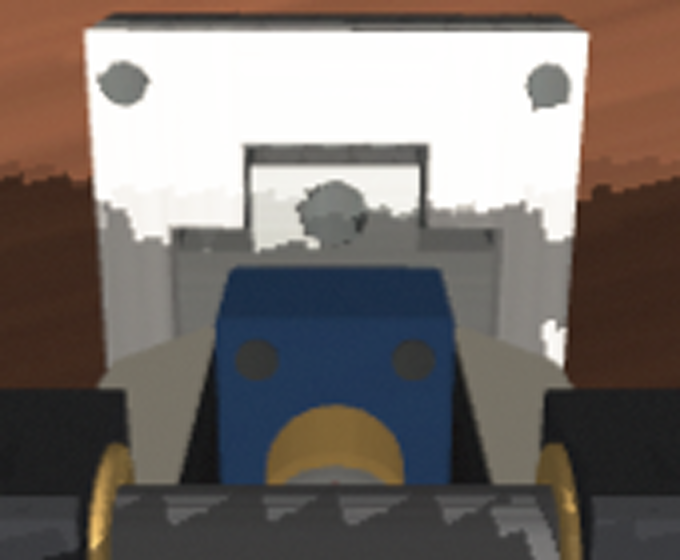

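step_arm(
  increments="0 0 0 0 0 1 -1;0 0 0 0 0 1.5 -1;0 0 0 0 0 1.5 -1",
)

```text
time: 8.18
tool_pos: [537.1, -30.8, 46.9]
tcp_rot: [3.142, -0.001, -0.26]
contact_force: [-3.0, 0.2, 0.7]
grip_width: 33.8
```

step_arm(
  increments="0 0 0 0 0 1 -1;0 0 0 0 0 1 -1",
)

```text
time: 8.43
tool_pos: [537.2, -30.8, 46.8]
tcp_rot: [3.141, -0.001, -0.26]
contact_force: [-4.8, 0.8, 10.6]
grip_width: 33.8
```

step_arm(
  increments="0 0 0 0 0 -1 -1;0 0 0 0 0 -1 1;0 0 0 0 0 -1 1;0 0 0 0 0 -1 1;0 0 0 0 0 -1 1;0 0 0 0 0 -1 1",
)

```text
time: 9.18
tool_pos: [537.1, -30.8, 46.4]
tcp_rot: [3.142, -0.0, -0.26]
contact_force: [0.0, 0.1, -0.4]
grip_width: 79.2
```

step_arm(
  increments="0 0 0 0 0 -40 1;0 0 0 0 0 -100 1;0 0 0 -40 0 -150 1;0 0 0 -60 0 -170 1;0 0 0 -60 0 -170 1;0 0 0 -60 0 -170 1",
)

```text
time: 9.93
tool_pos: [479.3, -15.5, 215.6]
tcp_rot: [3.141, 0.0, -0.26]
contact_force: [0.2, -0.4, 0.4]
grip_width: 91.8
```

Run:
```python
from h import *
o=get_obs();print(o["time"],o["tool_pos"],o["tcp_rot"],o["contact_force"])
np.save("T7.npy",toolT(o))
c=snap("wrist","pics/w7.png");f=c["frame"][:,:,::-1];a=cv2.resize(f[90:240,190:320],None,fx=4,fy=4,interpolation=cv2.INTER_CUBIC)
d=snap("side");s=snap("scene")
b=cv2.resize(d["frame"][150:240,190:290,::-1],None,fx=2.8,fy=2.8,interpolation=cv2.INTER_CUBIC);e=cv2.resize(s["frame"][165:245,215:305,::-1],None,fx=2.8,fy=2.8,interpolation=cv2.INTER_CUBIC)
im=np.zeros((600,800,3),np.uint8);im[:600,:520]=a;im[:252,520:800]=b;im[260:484,520:772]=e
cv2.imwrite("pics/z7.png",im)
```

```text
9.925 [479.30732718 -15.45775026 215.63099144] [ 3.14146993e+00  4.89486930e-04 -2.60328782e-01] [ 0.16015262 -0.4293565   0.42582117]
```

View pics/z7.png

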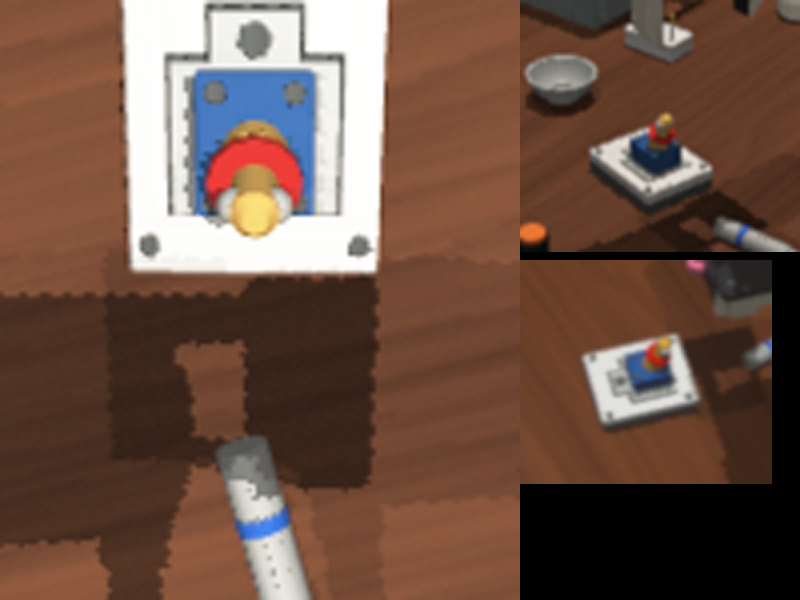

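View pics/w7.png

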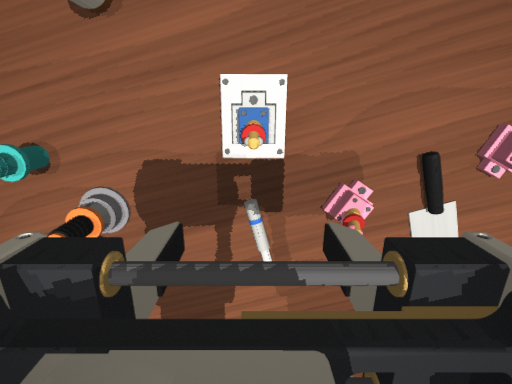

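step_arm(
  increments="0 0 0 -119 -210 0 0.2;0 0 0 -119 -210 0 0.2;0 0 0 -119 -210 0 0.2;0 0 0 -119 -210 0 0.2;0 0 0 -119 -210 0 0.2;0 0 0 -119 -210 0 0.2;0 0 0 -119 -210 0 0.2",
)

```text
time: 10.95
tool_pos: [418.6, 217.1, 216.0]
tcp_rot: [3.141, 0.0, -0.262]
contact_force: [-0.1, -0.1, 0.1]
grip_width: 55.2
```

Run:
```python
from h import *
o=get_obs();print(o["time"],o["tool_pos"],o["tcp_rot"],o["joint_positions"].round(3))
np.save("T8.npy",toolT(o))
c=snap("wrist","pics/w8.png")
```

```text
10.95 [418.58590058 217.11373297 215.969606  ] [ 3.14084812e+00  4.81747396e-04 -2.62048329e-01] [ 0.316  0.277  1.716 -0.     1.15   2.149]
```

View pics/w8.png

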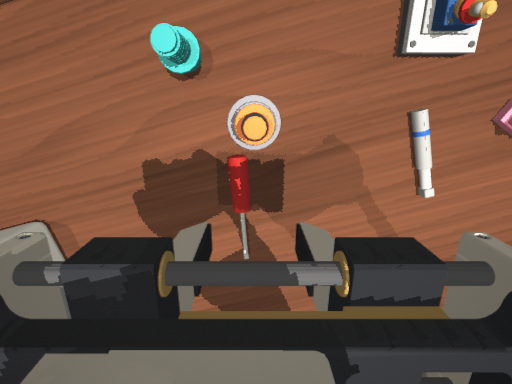

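Run:
```python
from h import *
c=load("wrist");T=np.load("T8.npy");I=np.linalg.inv(T)
f=c["frame"][:,:,::-1];cv2.imwrite("pics/z8.png",cv2.resize(f[85:160,215:295],None,fx=7,fy=7,interpolation=cv2.INTER_CUBIC))
hsv=cv2.cvtColor(f,cv2.COLOR_BGR2HSV);m=cv2.inRange(hsv,(8,180,120),(25,255,255));m[:85]=0;m[160:]=0;m[:,:215]=0;m[:,295:]=0
cs=cv2.findContours(m,cv2.RETR_LIST,cv2.CHAIN_APPROX_NONE)[0]
for k in cs:
  if cv2.contourArea(k)>50:
    (x,y),r=cv2.minEnclosingCircle(k);print(cv2.contourArea(k),x,y,r)
for nm,uv,z in(("cap",(254,126),101),):
  w=onz(c,uv,z);print(nm,w,(I@[*w,1]))
```

```text
55.0 244.0 127.0 12.041694641113281
cap [479.48758476 198.58135223 101.        ] [ 63.67895199   2.03697497 114.94049061   1.        ]
```

View pics/z8.png

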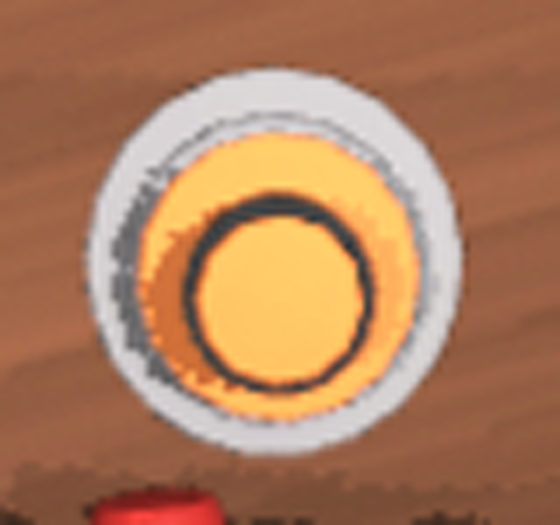

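Run:
```python
from h import *
c=load("wrist");T=np.load("T8.npy");I=np.linalg.inv(T)
z=lambda a,b:((a+.5)/7-.5+215,(b+.5)/7-.5+85)
for nm,uv,zz,e in(("cap",(279,299),101,(365,299)),("shoulder",(280,277),54,(422,277)),("foot",(274,262),0,(462,262))):
  w=onz(c,z(*uv),zz);w2=onz(c,z(*e),zz);print(nm,w.round(1),(I@[*w,1])[:3].round(2),"rad",np.linalg.norm(w-w2).round(1))
```

```text
cap [478.3 198.5 101. ] [ 62.53   2.43 114.94] rad 11.3
shoulder [478.2 198.   54. ] [ 62.57   2.88 161.94] rad 22.0
foot [477.8 198.8   0. ] [ 62.06   2.14 215.94] rad 34.4
```

step_arm(
  increments="0 0 0 40 1.6 0 0.2;0 0 0 62.5 1.6 30 0.2;0 0 0 62.5 1.6 76 0.2;0 0 0 62.5 1.6 76 0.2;0 0 0 62.5 1.6 76 0.2;0 0 0 62.5 1.6 76 0.2",
)

```text
time: 11.75
tool_pos: [479.1, 200.8, 142.3]
tcp_rot: [-3.14, -0.003, -0.26]
contact_force: [0.8, 0.1, 0.3]
grip_width: 54.8
```

Run:
```python
from h import *
o=get_obs();print(o["time"],o["tool_pos"],o["tcp_rot"],o["contact_force"])
np.save("T9.npy",toolT(o))
c=snap("wrist","pics/w9.png")
```

```text
11.75 [479.06013787 200.78219407 142.31354136] [-3.13995039e+00 -3.11326998e-03 -2.60314322e-01] [0.77727098 0.08352576 0.2756411 ]
```

View pics/w9.png

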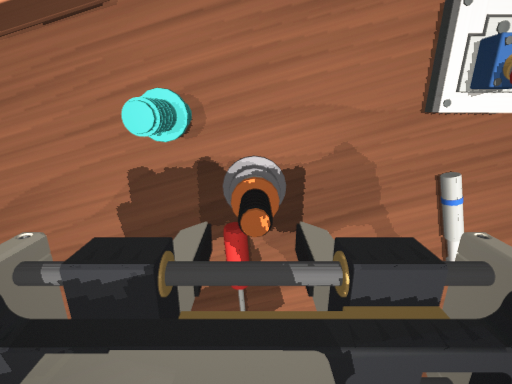

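Run:
```python
from h import *
c=load("wrist");T=np.load("T9.npy");I=np.linalg.inv(T)
cv2.imwrite("pics/z9.png",cv2.resize(c["frame"][150:250,200:310,::-1],None,fx=6,fy=6,interpolation=cv2.INTER_CUBIC))
for uv,z in(((256,222),101),((255,192),54)): print((I@[*onz(c,uv,z),1])[:3])
```

```text
[ 0.9073885   3.19873504 41.31136907]
[ 8.68988056  2.84573804 88.33646905]
```

View pics/z9.png

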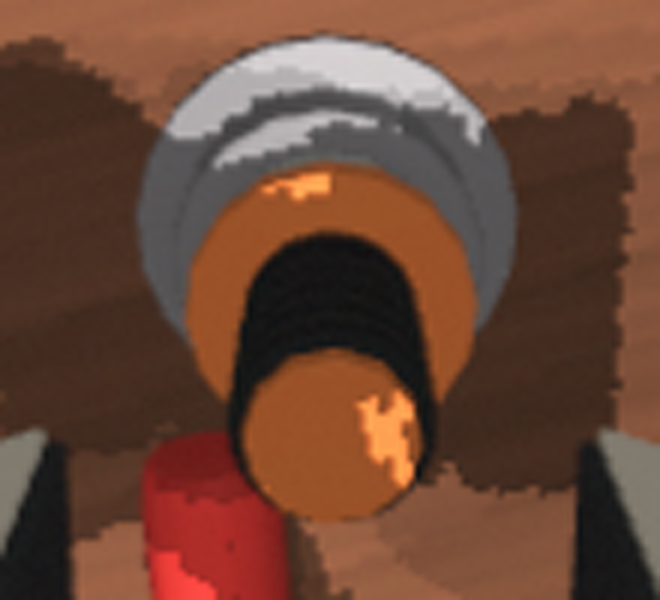

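Run:
```python
from h import *
c=load("wrist");T=np.load("T9.npy");I=np.linalg.inv(T)
z=lambda a,b:((a+.5)/6-.5+200,(b+.5)/6-.5+150)
for n,uv,zz in(("shfar",(332,163),54),("shL",(187,305),54),("shR",(477,305),54),("capfar",(334,346),101),("capnear",(334,522),101),("capL",(243,434),101),("capR",(425,434),101),("footfar",(328,35),0),): print(n,(I@[*onz(c,z(*uv),zz),1])[:2].round(2))
```

```text
shfar [22.55  2.75]
shL [  0.83 -18.75]
shR [ 0.82 24.33]
capfar [12.29  2.63]
capnear [-10.75   2.68]
capL [ 0.97 -8.31]
capR [ 0.97 13.62]
footfar [31.79  2.45]
```

step_arm(
  increments="0 0 0 0.5 1.7 0 0.2;0 0 0 0.5 1.7 30 0.2;0 0 0 0.5 1.7 55 0.2;0 0 0 0.5 1.7 64.5 0.2;0 0 0 0.5 1.7 64.5 0.2;0 0 0 0.5 1.7 64.5 0.2;0 0 0 0.5 1.7 64.5 0.2",
)

```text
time: 12.68
tool_pos: [478.6, 199.0, 76.8]
tcp_rot: [-3.141, -0.002, -0.26]
contact_force: [0.1, -0.7, 0.1]
grip_width: 55.0
```

Run:
```python
from h import *
o=get_obs();print(o["time"],o["tool_pos"],o["tcp_rot"],o["contact_force"])
np.save("T9.npy",toolT(o))
c=snap("wrist","pics/w10.png");cv2.imwrite("pics/z10.png",cv2.resize(c["frame"][150:290,180:330,::-1],None,fx=4,fy=4,interpolation=cv2.INTER_CUBIC))
```

```text
12.675 [478.64320705 198.99296586  76.78924955] [-3.14081207e+00 -1.60325681e-03 -2.60145336e-01] [ 0.11209213 -0.70861974  0.07391315]
```

View pics/z10.png

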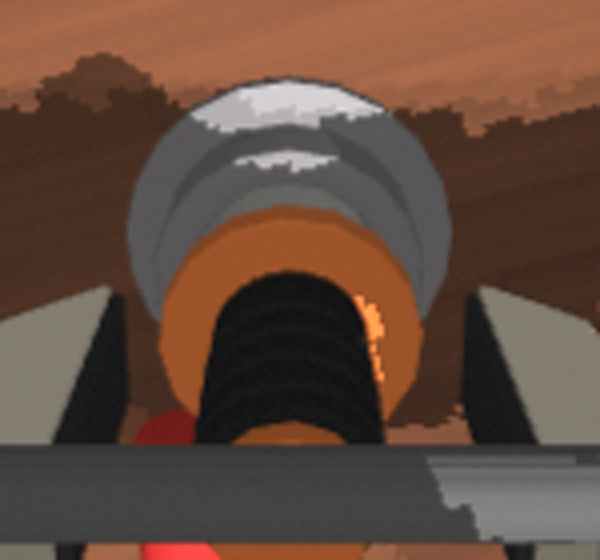

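step_arm(
  increments="0 0 0 0 0 -0.5 -1;0 0 0 0 0 -0.5 -1;0 0 0 0 0 -0.5 -1;0 0 0 0 0 -0.5 -1;0 0 0 0 0 -0.5 -1;0 0 0 0 0 -0.5 -1",
)

```text
time: 13.48
tool_pos: [478.3, 198.9, 76.5]
tcp_rot: [-3.141, -0.0, -0.26]
contact_force: [1.3, 0.6, 0.9]
grip_width: 25.9
```

step_arm(
  increments="0 0 0 0 0 -15 -1;0 0 0 0 0 -40 -1;0 0 0 0 0 -80 -1;0 0 0 0 0 -115 -1;0 0 0 0 0 -130 -1;0 0 0 0 0 -130 -1;0 0 0 0 0 -130 -1",
)

```text
time: 14.35
tool_pos: [477.3, 198.6, 205.0]
tcp_rot: [3.14, 0.002, -0.26]
contact_force: [-0.3, -0.6, -2.5]
grip_width: 25.6
```

Run:
```python
from h import *
o=get_obs();print(o["time"],o["tool_pos"],o["tcp_rot"],o["contact_force"],o["grip_width"],o["joint_positions"].round(3))
np.save("T11.npy",toolT(o))
c=snap("wrist","pics/w11.png");cv2.imwrite("pics/z11.png",cv2.resize(c["frame"][150:290,180:330,::-1],None,fx=4,fy=4,interpolation=cv2.INTER_CUBIC))
d=snap("side","pics/d11.png")
s=snap("scene","pics/s11.png")
```

```text
14.35 [477.2826268  198.57261101 204.97213084] [ 3.14007317e+00  2.40496334e-03 -2.60259584e-01] [-0.31648566 -0.55914048 -2.54452523] 25.647763048960215 [ 0.246  0.369  1.612 -0.     1.164  2.077]
```

View pics/z11.png

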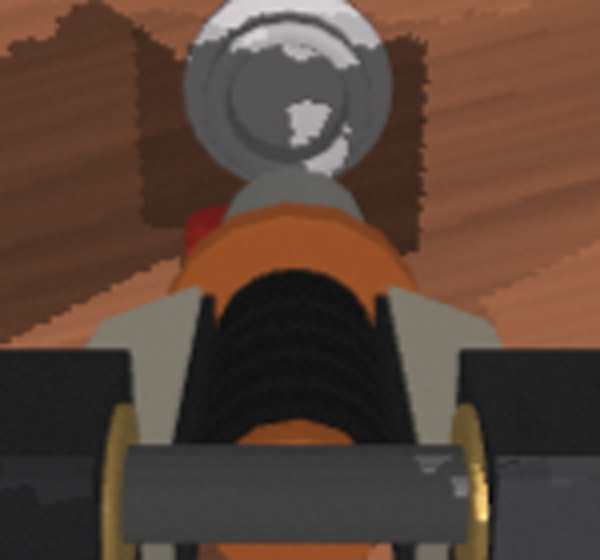

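View pics/d11.png

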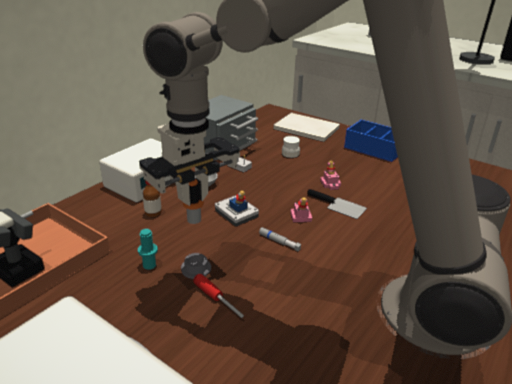

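Run:
```python
from h import *
c=load("wrist");T=np.load("T11.npy");I=np.linalg.inv(T);Tc=I@c["W"]
ct={"K":c["K"],"W":Tc}
z=lambda a,b:((a+.5)/4-.5+180,(b+.5)/4-.5+150)
for n,uv,zz in(("shfar",(292,205),22.5),("capfar",(295,420),-24.5),("mouthfar",(290,166),70.5),("handle L",(215,330),22.5),("R",(388,330),22.5)): print(n,onz(ct,z(*uv),zz)[:2].round(2))
T7=np.load("T7.npy");f=cv2.imread("pics/w7.png")
c7={"K":c["K"],"W":T7@Tc};I7=np.linalg.inv(T7)
z7=lambda a,b:((a+.5)/4-.5+190,(b+.5)/4-.5+90)
for n,uv,zz,bx in(("tip",(255,213),82,None),("blueTL",(196,71),46,(20,17)),("blueTR",(315,71),46,(20,-17)),("fL",(169,57),24,(22,25)),("fR",(343,57),24,(22,-25)),("tL",(208,9),24,(36,13)),("tR",(301,9),24,(36,-13)),("nestBL",(132,270),22,(-41,38)),("nestBR",(377,270),22,(-41,-38)),("pocketBL",(167,214),22,(-23.8,26.8)),("pocketBR",(342,214),22,(-23.8,-26.8))):
    w=onz(c7,z7(*uv),zz);print(n,bx,w.round(1),(I7@[*w,1])[:2].round(2))
```

```text
shfar [23.8   0.78]
capfar [13.54  1.14]
mouthfar [15.12  0.35]
handle L [  2.13 -11.83]
R [ 2.1  16.47]
tip None [523.3 -28.8  82. ] [45.98  1.51]
blueTL (20, 17) [560.2 -22.   46. ] [ 79.94 -14.54]
blueTR (20, -17) [551.8 -53.4  46. ] [79.94 18.  ]
fL (22, 25) [566.3 -14.4  24. ] [ 83.83 -23.47]
fR (22, -25) [553.2 -63.5  24. ] [83.84 27.34]
tL (36, 13) [576.  -28.9  24. ] [ 96.99 -11.91]
tR (36, -13) [569.1 -54.8  24. ] [97.  14.9]
nestBL (-41, 38) [508.7  14.6  22. ] [ 20.78 -36.65]
nestBR (-41, -38) [489.1 -59.1  22. ] [20.76 39.67]
pocketBL (-23.8, 26.8) [522.5  -0.8  22. ] [ 38.08 -25.32]
pocketBR (-23.8, -26.8) [508.7 -52.6  22. ] [38.07 28.34]
```

Run:
```python
from h import *
c=load("wrist");T=np.load("T11.npy");I=np.linalg.inv(T);Tc=I@c["W"]
ct={"K":c["K"],"W":Tc}
z=lambda a,b:((a+.5)/4-.5+180,(b+.5)/4-.5+150)
for n,uv,zz,r in(("sh low",(292,205),30.5,22),("cap low",(295,420),-19.5,11),("mouth",(290,166),70.5,15),("handle L",(215,330),22.5,0),("R",(388,330),22.5,0)): 
    p=onz(ct,z(*uv),zz);print(n,p[:2].round(2),(p[0]-r).round(2))
f=c["frame"][:,:,::-1];cv2.imwrite("pics/z11b.png",cv2.resize(f[180:270,210:300],None,fx=6.6,fy=6.6,interpolation=cv2.INTER_CUBIC))
```

```text
sh low [20.95  0.77] -1.05
cap low [10.55  1.15] -0.45
mouth [15.12  0.35] 0.12
handle L [  2.13 -11.83] 2.13
R [ 2.1  16.47] 2.1
```

View pics/z11b.png

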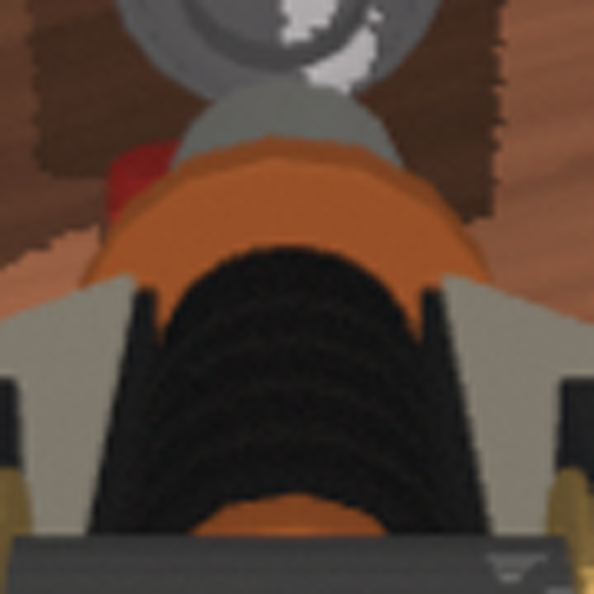

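```bash
cat >> h.py <<'E'
def nip(O=(537.4,-30.9,12.),yaw=-0.261):
    B=np.eye(4);B[:3,:3]=R.from_euler('z',yaw).as_matrix();B[:3,3]=O
    a=np.deg2rad(20);N=np.eye(4);N[:3,:3]=R.from_euler('y',-a).as_matrix();N[:3,3]=(-4,0,34)
    return B@N   # nipple frame; check z axis
def target(zmouth,O=(537.4,-30.9,12.),yaw=-0.261,cx=0.,cz=70.5):
    N=nip(O,yaw);T=np.eye(4);T[:3,:3]=N[:3,:3]@np.diag([1.,-1,-1])
    T[:3,3]=N[:3,3]+N[:3,2]*(zmouth+cz)-T[:3,0]*cx
    return T
def incr(T0,T1):
    D=np.linalg.inv(T0)@T1;return R.from_matrix(D[:3,:3]).as_rotvec().round(4),D[:3,3].round(2)
E
python3 - <<'E'
from h import *
print(nip().round(3));T0=toolT()
for z in(60,):
    T1=target(z);print(T1.round(3),incr(T0,T1))
E
```

```text
[[ 9.08000e-01  2.58000e-01 -3.30000e-01  5.33535e+02]
 [-2.42000e-01  9.66000e-01  8.80000e-02 -2.98680e+01]
 [ 3.42000e-01  0.00000e+00  9.40000e-01  4.60000e+01]
 [ 0.00000e+00  0.00000e+00  0.00000e+00  1.00000e+00]]
[[ 9.08000e-01 -2.58000e-01  3.30000e-01  4.90413e+02]
 [-2.42000e-01 -9.66000e-01 -8.80000e-02 -1.83500e+01]
 [ 3.42000e-01  0.00000e+00 -9.40000e-01  1.68630e+02]
 [ 0.00000e+00  0.00000e+00  0.00000e+00  1.00000e+00]] (array([0.0012, 0.3514, 0.001 ]), array([ 68.41, 206.35,  36.58]))
```

step_arm(
  increments="0 0.08 0 10 50 0 -1;0 0.18 0 25 100 0 -1;0 0.28 0 45 150 5 -1;0.001 0.351 0.001 60 195 15 -1;0.001 0.351 0.001 68.4 206.4 30 -1;0.001 0.351 0.001 68.4 206.4 36.6 -1;0.001 0.351 0.001 68.4 206.4 36.6 -1;0.001 0.351 0.001 68.4 206.4 36.6 -1;0.001 0.351 0.001 68.4 206.4 36.6 -1",
)

```text
time: 15.62
tool_pos: [491.3, -17.6, 170.2]
tcp_rot: [-3.14, -0.352, -0.26]
contact_force: [-0.8, 0.5, -1.5]
grip_width: 25.6
```

Run:
```python
from h import *
o=get_obs();print(o["time"],o["tool_pos"],o["tcp_rot"],o["contact_force"],o["grip_width"],o["joint_positions"].round(3))
print(incr(toolT(o),target(60)))
np.save("T12.npy",toolT(o))
c=snap("wrist","pics/w12.png")
d=snap("side","pics/d12.png");s=snap("scene","pics/s12.png")
im=np.zeros((600,800,3),np.uint8)
im[:,:]=0
a=cv2.resize(c["frame"][100:290,160:350,::-1],(400,400),interpolation=cv2.INTER_CUBIC)
b=cv2.resize(d["frame"][150:250,180:280,::-1],(400,400),interpolation=cv2.INTER_CUBIC)
im[:400,:400]=a;im[:400,400:]=b
cv2.imwrite("pics/z12.png",im[:400])
cv2.imwrite("pics/z12s.png",cv2.resize(s["frame"][150:250,210:310,::-1],(500,500),interpolation=cv2.INTER_CUBIC))
```

```text
15.625 [491.33504023 -17.55844968 170.21644198] [-3.14032538 -0.35174487 -0.26026831] [-0.8291038  0.4910817 -1.4965967] 25.60599069489565 [-0.175  0.224  2.002 -0.053  0.565  1.696]
(array([-0.0015, -0.0027,  0.0007]), array([-1.19,  1.  ,  1.25]))
```

View pics/z12.png

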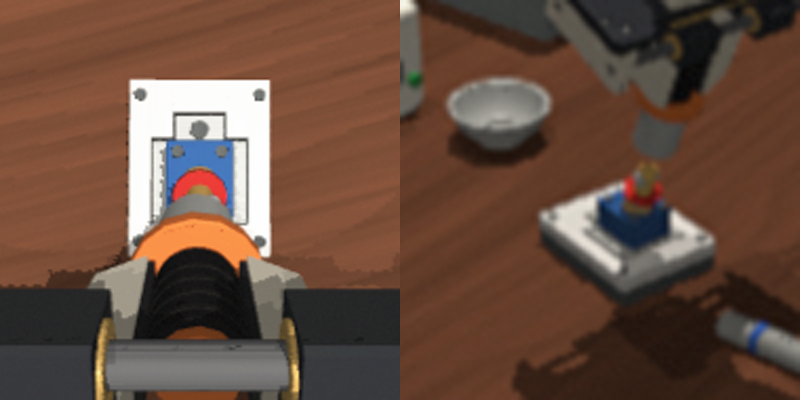

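View pics/z12s.png

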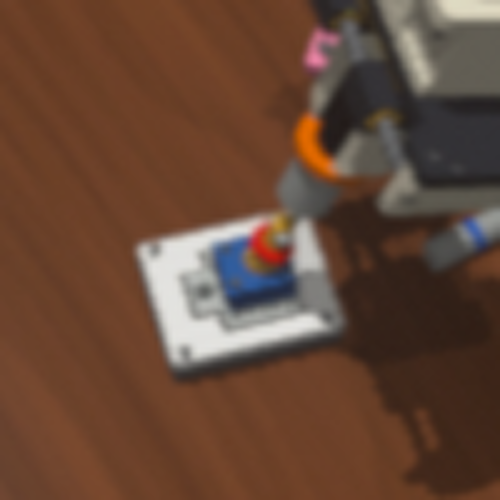

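Run:
```python
from h import *
T=np.load("T12.npy");N=nip()
for n,(u,v) in(("side",(220,170)),("scene",(245,175))):
    c=load(n);S=8;im=cv2.resize(c["frame"][v:v+50,u:u+50,::-1],None,fx=S,fy=S,interpolation=cv2.INTER_CUBIC);raw=im.copy()
    q=lambda X:tuple(int(round(t)) for t in ((proj(c,X)-[u,v]+.5)*S-.5))
    P=[q(T[:3,3]+T[:3,2]*z) for z in(22.5,70.5)];cv2.line(im,P[0],P[1],(255,255,0),1)
    P2=[q(N[:3,3]+N[:3,2]*z) for z in(0,17,37.5)];cv2.line(im,P2[0],P2[2],(0,255,0),1);cv2.circle(im,P2[1],3,(0,255,0),1);cv2.circle(im,P2[2],3,(0,255,0),1);cv2.circle(im,P[1],3,(255,255,0),1)
    cv2.imwrite(f"pics/a_{n}.png",np.hstack([raw,im]))
```

```text
(no output)
```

View pics/a_side.png

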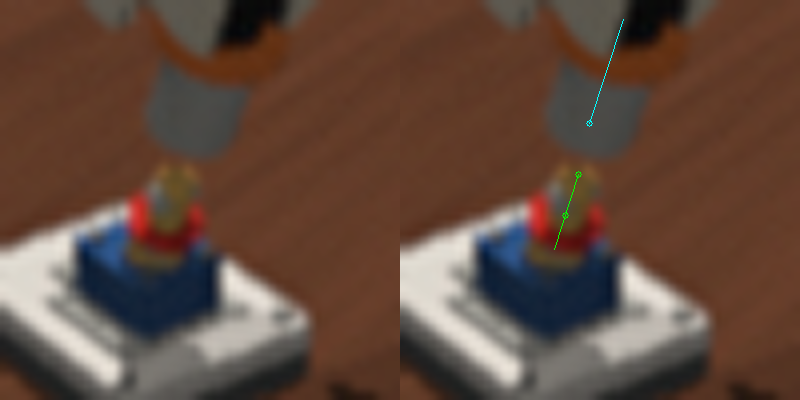

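View pics/a_scene.png

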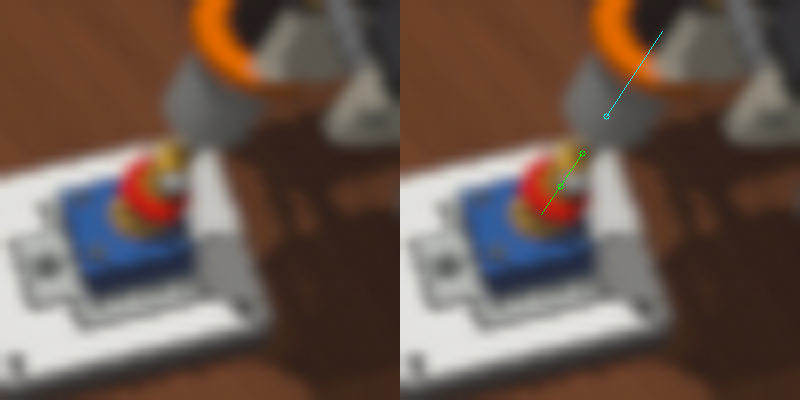

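Run:
```python
from h import *
c=load("wrist");cv2.imwrite("pics/z13.png",cv2.resize(c["frame"][130:235,205:305,::-1],None,fx=5.7,fy=5.7,interpolation=cv2.INTER_CUBIC))
T=np.load("T12.npy");I=np.linalg.inv(T)@np.array(nip());print("nip in tool",I.round(3))
```

```text
nip in tool [[ 1.00000e+00  1.00000e-03  3.00000e-03 -1.54100e+00]
 [ 1.00000e-03 -1.00000e+00 -2.00000e-03  1.20200e+00]
 [ 3.00000e-03  2.00000e-03 -1.00000e+00  1.31751e+02]
 [ 0.00000e+00  0.00000e+00  0.00000e+00  1.00000e+00]]
```

View pics/z13.png

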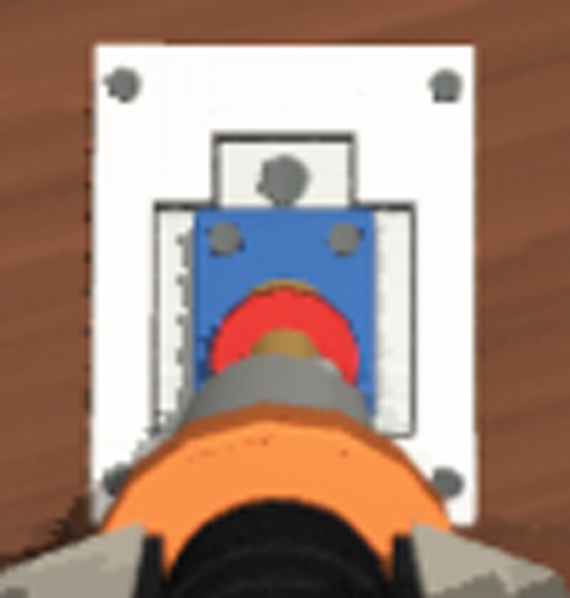

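Run:
```python
from h import *
c=load("wrist");T=np.load("T12.npy");I=np.linalg.inv(T);ct={"K":c["K"],"W":I@c["W"]}
z=lambda a,b:np.array([(a+.5)/5.7-.5+205,(b+.5)/5.7-.5+130])
N=nip();O=np.array([537.4,-30.9,12.]);Rb=R.from_euler('z',-.261).as_matrix()
for n,uv,b in(("blueL",(195,211),(20,17,34)),("blueR",(373,211),(20,-17,34)),("slotL",(213,132),(37.8,14.8,10)),("slotR",(356,132),(37.8,-14.8,10)),("wL",(154,203),(23.8,26.8,10)),("wR",(415,203),(23.8,-26.8,10)),("oL",(94,44),(55,38,10)),("oR",(475,44),(55,-38,10))):
    e=(I@[*(O+Rb@np.array(b)),1])[:3];m=onz(ct,z(*uv),e[2]);print(n,"exp",e.round(1),"meas",m[:2].round(1),"diff",(m-e)[:2].round(2))
for n,uv,zz,r in(("sh low",(282,404),30.5,22),("mouth",(284,355),70.5,15),("colL",(209,355),114.75,0),("colR",(359,355),114.75,0),("coltop",(285,288),114.75,13),("coltopLow",(285,288),118,13)):
    p=onz(ct,z(*uv),zz);print(n,p[:2].round(2),(p[0]-r).round(2))
```

```text
blueL exp [ 21.  -15.8 140. ] meas [ 20.2 -13.9] diff [-0.76  1.91]
blueR exp [ 21.   18.2 140. ] meas [20.3 19.1] diff [-0.72  0.88]
slotL exp [ 29.4 -13.5 168.7] meas [ 30.2 -11.5] diff [0.79 2.01]
slotR exp [ 29.4  16.1 168.7] meas [30.3 17.3] diff [0.83 1.19]
wL exp [ 16.3 -25.5 163.9] meas [ 16.7 -23.3] diff [0.4 2.2]
wR exp [ 16.3  28.1 163.8] meas [16.7 29.1] diff [0.47 1.03]
oL exp [ 45.6 -36.7 174.7] meas [ 47.1 -35.5] diff [1.45 1.17]
oR exp [ 45.6  39.3 174.6] meas [47.1 41.3] diff [1.55 2.  ]
sh low [21.11  1.74] -0.89
mouth [14.36  2.23] -0.64
colL [  0.29 -10.48] 0.29
colR [ 0.3  15.51] 0.3
coltop [12.31  2.66] -0.69
coltopLow [11.43  2.69] -1.57
```

step_arm(
  increments="0 -0.003 0 -0.6 0.8 7 -1;0 -0.003 0 -0.6 0.8 14 -1;0 -0.003 0 -0.6 0.8 20 -1;0 -0.003 0 -0.6 0.8 20 -1;0 -0.003 0 -0.6 0.8 20 -1",
)

```text
time: 16.4
tool_pos: [497.0, -20.6, 150.8]
tcp_rot: [-3.14, -0.348, -0.261]
contact_force: [0.3, 0.4, -2.4]
grip_width: 25.6
```

Run:
```python
from h import *
o=get_obs();print(o["time"],o["tool_pos"],o["tcp_rot"],o["contact_force"],o["grip_width"])
T=toolT(o);np.save("T13.npy",T);print((np.linalg.inv(T)@nip()).round(3)[:3,[2,3]])
c=snap("wrist","pics/w13.png")
d=snap("side","pics/d13.png");s=snap("scene","pics/s13.png")
im=np.zeros((500,800,3),np.uint8)
im[:480,:400]=cv2.resize(d["frame"][160:220,215:265,::-1],(400,480),interpolation=cv2.INTER_CUBIC)
im[:480,400:]=cv2.resize(s["frame"][165:225,235:285,::-1],(400,480),interpolation=cv2.INTER_CUBIC)
cv2.imwrite("pics/z14.png",im)
cv2.imwrite("pics/z14w.png",cv2.resize(c["frame"][130:235,205:305,::-1],None,fx=5.7,fy=5.7,interpolation=cv2.INTER_CUBIC))
```

```text
16.4 [497.03328317 -20.61691233 150.76097554] [-3.14049408 -0.34793544 -0.2613761 ] [ 0.26124659  0.35871946 -2.39486967] 25.632601310363725
[[-1.00000e-03 -3.22000e-01]
 [-1.00000e-03 -3.74000e-01]
 [-1.00000e+00  1.11322e+02]]
```

View pics/z14.png

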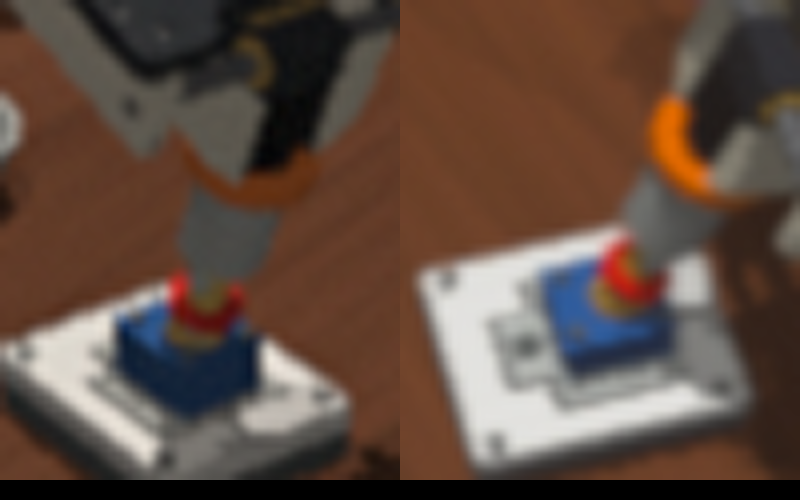

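View pics/z14w.png

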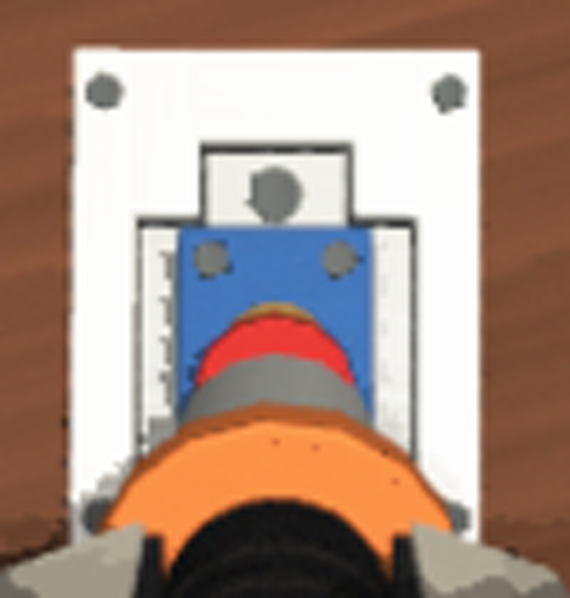

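step_arm(
  increments="0 0 0 0 0 2 -1;0 0 0 0 0 4 -1;0 0 0 0 0 6 -1;0 0 0 0 0 8 -1;0 0 0 0 0 8 -1",
)

```text
time: 17.18
tool_pos: [499.6, -21.3, 143.1]
tcp_rot: [-3.14, -0.348, -0.261]
contact_force: [-0.2, 0.7, -2.0]
grip_width: 25.5
```

```bash
cat > st.py <<'E'
from h import *
o=get_obs();T=toolT(o);I=np.linalg.inv(T)
print(o["time"],o["tool_pos"].round(1),"F tool",(I[:3,:3]@o["contact_force"]).round(1),"M tool",(I[:3,:3]@o["moment"]).round(2),o["grip_width"].round(1));n=(I@nip());print("nip axis",n[:3,2].round(4),"pos",n[:3,3].round(2),"mouth z",(n[2,3]-70.5).round(1))
E
python3 st.py
```

```text
Traceback (most recent call last):
  File "st.py", line 3, in <module>
    print(o["time"],o["tool_pos"].round(1),"F tool",(I[:3,:3]@o["contact_force"]).round(1),"M tool",(I[:3,:3]@o["moment"]).round(2),o["grip_width"].round(1));n=(I@nip());print("nip axis",n[:3,2].round(4),"pos",n[:3,3].round(2),"mouth z",(n[2,3]-70.5).round(1))
                                                                                                                                    ^^^^^^^^^^^^^^^^^^^^^
AttributeError: 'float' object has no attribute 'round'
```

```bash
sed -i 's/o\["grip_width"\].round(1)/round(o["grip_width"],1)/' st.py; python3 st.py
```

```text
17.175 [499.6 -21.3 143.1] F tool [-1.  -0.6  1.8] M tool [ 0.07 -0.37 -0.  ] 25.5
nip axis [-0.0014 -0.001  -1.    ] pos [ -0.16  -0.38 103.2 ] mouth z 32.7
```

step_arm(
  increments="0 0 0 0 0 2 -1;0 0 0 0 0 3 -1;0 0 0 0 0 4 -1",
)

```text
time: 17.55
tool_pos: [501.1, -21.6, 140.2]
tcp_rot: [-3.14, -0.349, -0.261]
contact_force: [-4.6, 0.9, 7.4]
grip_width: 25.0
```

```bash
python3 st.py
```

```text
17.55 [501.1 -21.6 140.2] F tool [-1.9  0.3 -8.5] M tool [ 0.04 -0.6   0.02] 25.0
nip axis [ 1.0e-04 -1.1e-03 -1.0e+00] pos [-0.82 -0.23 99.99] mouth z 29.5
```

step_arm(
  increments="0 0 0 0 0 1 -1;0 0 0 0 0 2 -1;0 0 0 0 0 3 -1",
)

```text
time: 17.92
tool_pos: [502.0, -21.9, 136.6]
tcp_rot: [-3.14, -0.348, -0.261]
contact_force: [-0.1, 0.7, -0.2]
grip_width: 25.5
```

```bash
python3 st.py
```

```text
17.925 [502.  -21.9 136.6] F tool [-0.3 -0.6  0.1] M tool [ 0.17 -0.36 -0.02] 25.5
nip axis [-0.001 -0.001 -1.   ] pos [-0.33 -0.34 96.27] mouth z 25.8
```

step_arm(
  increments="0 0 0 0 0 2 -1;0 0 0 0 0 4 -1;0 0 0 0 0 6 -1;0 0 0 0 0 8 -1;0 0 0 0 0 9 -1;0 0 0 0 0 9 -1",
)

```text
time: 18.68
tool_pos: [504.8, -22.7, 128.2]
tcp_rot: [-3.141, -0.348, -0.261]
contact_force: [0.5, 1.0, -2.6]
grip_width: 25.6
```

```bash
python3 st.py
```

```text
18.675 [504.8 -22.7 128.2] F tool [-0.7 -1.1  2.5] M tool [ 0.04 -0.37  0.05] 25.6
nip axis [-1.2e-03 -9.0e-04 -1.0e+00] pos [-0.21 -0.41 87.33] mouth z 16.8
```

step_arm(
  increments="0 0 0 0 0 2 -1;0 0 0 0 0 4 -1;0 0 0 0 0 6 -1;0 0 0 0 0 7 -1;0 0 0 0 0 7 -1",
)

```text
time: 19.3
tool_pos: [507.2, -23.3, 122.3]
tcp_rot: [-3.141, -0.349, -0.261]
contact_force: [-6.2, 0.7, 9.7]
grip_width: 25.3
```

```bash
python3 st.py
```

```text
19.3 [507.2 -23.3 122.3] F tool [ -2.4   0.9 -11.2] M tool [-0.18 -0.77  0.01] 25.3
nip axis [-3.e-04 -1.e-03 -1.e+00] pos [-0.56 -0.34 80.95] mouth z 10.4
```

step_arm(
  increments="0 0 0 0 0 1 -1;0 0 0 0 0 2 -1;0 0 0 0 0 3 -1;0 0 0 0 0 3 -1",
)

```text
time: 19.8
tool_pos: [508.0, -23.3, 121.3]
tcp_rot: [-3.14, -0.351, -0.261]
contact_force: [-17.7, 3.2, 31.1]
grip_width: 25.5
```

```bash
python3 st.py
```

```text
19.8 [508.  -23.3 121.3] F tool [ -6.2   1.4 -35.3] M tool [-0.18 -1.69 -0.05] 25.5
nip axis [ 0.0014 -0.0012 -1.    ] pos [-1.09 -0.14 79.76] mouth z 9.3
```

step_arm(
  increments="0 0 0 0 0 -0.7 -1;0 0 0 0 0 -1 -1;0 0 0 0 0 -1 -1;0 0 0 0 0 -1 -1",
)

```text
time: 20.3
tool_pos: [507.8, -23.3, 121.3]
tcp_rot: [-3.14, -0.35, -0.261]
contact_force: [-11.4, 2.3, 20.2]
grip_width: 25.5
```

```bash
python3 st.py
python3 - <<'E'
from h import *
c=snap("wrist","pics/w20.png")
d=snap("side","pics/d20.png");s=snap("scene","pics/s20.png")
im=np.zeros((500,800,3),np.uint8)
im[:480,:400]=cv2.resize(d["frame"][160:220,215:265,::-1],(400,480),interpolation=cv2.INTER_CUBIC)
im[:480,400:]=cv2.resize(s["frame"][165:225,235:285,::-1],(400,480),interpolation=cv2.INTER_CUBIC)
cv2.imwrite("pics/z20.png",im)
cv2.imwrite("pics/z20w.png",cv2.resize(c["frame"][110:235,195:315,::-1],None,fx=4.7,fy=4.7,interpolation=cv2.INTER_CUBIC))
E
python3 st.py
```

```text
20.3 [507.8 -23.3 121.3] F tool [ -4.    0.7 -22.9] M tool [-0.09 -1.17  0.  ] 25.5
nip axis [ 7.0e-04 -1.2e-03 -1.0e+00] pos [-0.89 -0.19 79.88] mouth z 9.4
20.45 [507.8 -23.3 121.3] F tool [ -5.    0.6 -22.3] M tool [-0.02 -1.23  0.03] 25.3
nip axis [ 7.0e-04 -1.2e-03 -1.0e+00] pos [-0.9  -0.18 79.87] mouth z 9.4
```

View pics/z20.png

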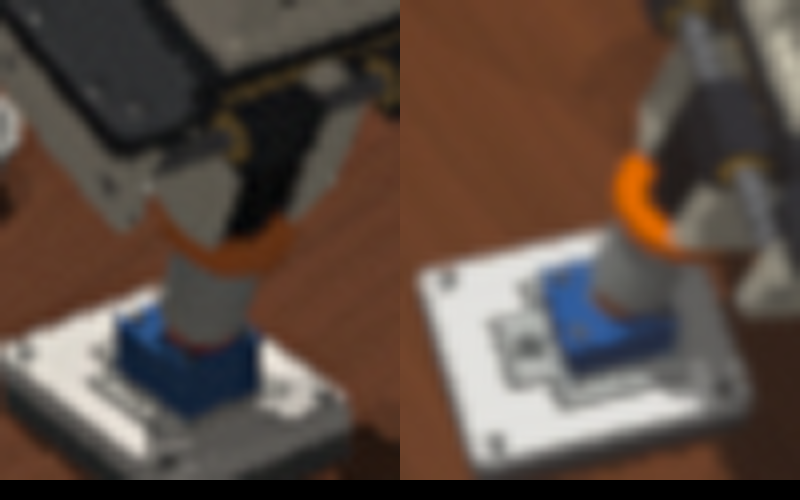

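View pics/z20w.png

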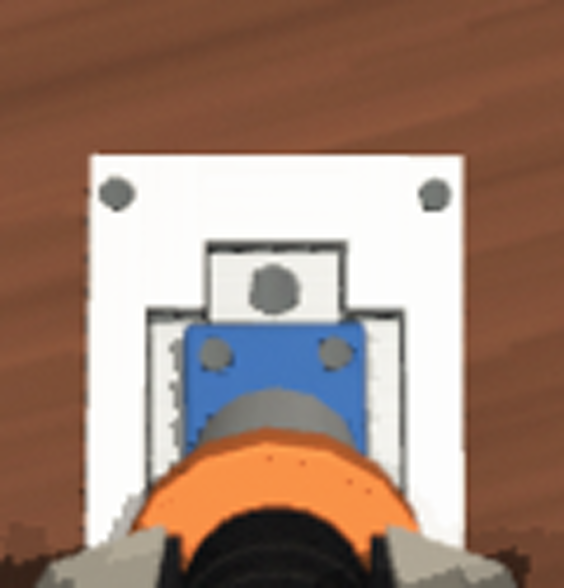

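View pics/s20.png

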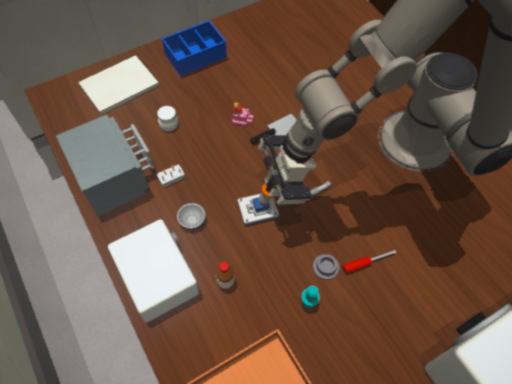

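step_arm(
  increments="0 0 0 -0.8 0 0 -1;0 0 0 -0.8 0 0 -1;0 0 0 -0.8 0 0 -1;0 0 0 -0.8 0 0 -1",
)

```text
time: 20.95
tool_pos: [507.7, -23.2, 121.3]
tcp_rot: [-3.14, -0.351, -0.261]
contact_force: [-9.6, 2.3, 18.5]
grip_width: 25.7
```

```bash
python3 st.py
```

```text
20.95 [507.7 -23.2 121.3] F tool [ -2.9   0.2 -20.8] M tool [-0.05 -0.9   0.  ] 25.7
nip axis [ 0.002  -0.0012 -1.    ] pos [-0.81 -0.17 79.89] mouth z 9.4
```

Everything is steady: about 22 N along the axis against a 14 N spring, the collar hard against its stop, and the axes within 0.2°. I'm handing in.

```bash
python3 -c "
from plant import *
print(close_job())"; python3 st.py
```

```text
the job is handed in; nothing more can be done
None
the job is handed in; nothing more can be done
```

I set the blue block in the nest and released it. Then I took the coupler by its black handle, pushed it over the nipple's balls and on until the collar hit its stop. I handed in at about 21 s, still gripping and pressing.

**Block seating:** It came to a firm stop 12 mm above its bench height, which is the pocket floor. The pictures after release show it flat in the stepped pocket.

**Snap:** About 10 N built up near nipple z 29.5, then dropped to zero at about z 26.

**Collar:** The force started from about z 17 and reached about 13 N near z 10. It then rose steeply to 37 N at a hard stop. I eased off and finished at about 22 N along the axis, against the 14 N spring. The last check before handing in put the mouth at z 9.4.

**Alignment at the end:** The tool axis was within about 0.2° of the expected nipple axis, with a side force of about 3 N. That angle assumes the coupler sits straight in the jaws and the block sits true in the nest.

**Checks that disagreed:**
- The z 9.4 reading is 0.6 mm below the nominal 10, within my measuring error.
- The cameras disagreed by 1–3 mm on the sideways offset between nipple and coupler before the press. The force pattern is therefore the better evidence that it is home.
- The collar itself is almost hidden under the coupler, so I could not see it fully down.

**Other things on the bench:** I touched none of the bystanders or look-alikes. The last scene picture shows those in view where they were; the arm hides a few.

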